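# Pack the fittings box in two layers

## Robot

A 7-joint arm with a two-finger parallel gripper is mounted at the origin on the work surface. World frame = base frame: x ahead of the robot, y to its left, z up, the work surface at z = 0. Lengths are in m, angles in rad, forces in N, time in s.
With the tool pointing down it reaches from about 0.35 to 0.775 m from the base axis. Payload 3.1 kg.
Tool frame: the origin (TCP) lies at the very end of the fingers, on their centre line; the grasp point (between the pads) lies 19 mm behind it; z points along the fingers, y is the line along which they close (so a half turn about z gives the same grasp; the last joint's range is limited). The gripper opens to 85 mm and grips with 20 to 120 N. Pads are 22 mm wide; open, the fingers measure 114 mm over their backs; the gripper's body (76 mm by 85 mm) begins 54 mm behind the grasp point. The pads swing forward as they close: fully open they stand 13 mm farther back than shut.
Start: joints at [1.072, 0.311, 0.014, 1.512, -0.004, 1.319, -0.027], TCP at [0.243, -0.494, 0.231] pointing down, gripper open.
Joint ranges: [-2.7, 2.7], [-0.3, 1.91], [-1.27, 1.3], [0.12, 2.57], [-1.44, 4.58], [0.2, 2.03], [-3.05, 3.05]. Speed limits (rad/s): [2.79, 2.79, 3.14, 3.14, 3.14, 3.14, 3.14].

## Interface

Orientations are given as a unit quaternion [x, y, z, w].
In Python, from station import ctrl, vision gives the robot as it stands.
- The arm moves only by the shell command python3 -m creep 'ROWS'. ROWS is JSON, a list of rows, each a list of 7 numbers: the shift along the tool's x, y, z in cm, then the turn, a rotation vector about the tool's x, y, z in degrees, then the opening, from 0 (shut) to 1 (fully open). A call has 1 to 10 rows; each row shifts and turns the commanded pose from where the row before left it, along the tool's axes as they then stand; what a row does not reach is not made up. A row lasts 1/12 s, in which the tool goes at most 41.7 mm and 7.16 degrees, less where a joint would pass 70% of its speed; a pose out of reach is approached as far as the arm can. A call with a gripper value outside its range is refused whole. The fingers move at their own pace and stop on an object; the grip force is fixed at half the most. Time passes only in rows, so rows that do not move let the fingers close. It gives the time, the measured TCP pose, the force, the opening and the grip force at its end, in the units of the state.
- ctrl.observe(): the state, without advancing time (a new reading comes with each control period).
- vision.snapshot(name): name is "scene" or "top"; returns a dict with "img" (480x640x3 uint8, red, green, blue), "depth" (480x640 float32, m along the optical axis (not along the pixel's ray), 0 where there is no reading), "vertical_fov" (degrees; the focal length in pixels is half the picture's height over the tangent of half this angle, whatever the lens; pixels are square), "cx", "cy" (the principal point, pixels), "R" (3x3) and "t" (3): a world point X has camera coordinates R X + t. Camera axes: x right, y down, z forward; pixel columns grow to the right and rows downward; lengths in m; the calibration is good to about 2 mm. A picture is of the moment at which its call begins.
- ctrl.close_job(): hands the job in; it is judged then, once.
The state is a dict: "time_s": time; "joints": joint angles; "dq": joint speeds; "tau": joint torques, N m; "eef_pos": TCP position; "eef_rot": TCP orientation; "force": force on the tool from outside, world axes, zero at the start; "wrist_torque": the same for the moment, N m; "finger_gap": opening from 0.0 (shut) to 1.0 (fully open); "grip_force": force on a finger pad.
Only numpy, scipy, OpenCV 4.12 (cv2) and the standard library are available. Lean on these libraries where they do the work, as an engineer would, in place of code of your own. Each camera call takes 0.05 s, during which the arm holds its last target. There are 200 camera calls.

## Task

Finish packing the green fittings box: stand the iron plug, head up, in the empty bay beside the brass tee, then lay the divider over them - its near edge tucked under the two yellow lips first, then lowered, not dropped, until it lies flat on both ledges. On top, push the blue reducer's spigot fully home in the divider's white collar and lay the black grommet flat on the divider's bare half, on the other side of the red handle. Leave the tee and everything else on the bench where they are.

Things in the scene. Friction and masses are not known exactly. Their poses are not given: they have to be found in the camera images.
- case: Green enamel open-topped box, fixed to the bench. Origin: centre of its underside. Outside 158 (x) by 150 (y) by 68 high; walls and floor 4, so inside 150 by 142. A 3 mm partition along x at y = 0, top at z = 34, makes two bays: the empty one at -y, the tee's at +y. A 10 mm wide ledge, 4 thick, runs along the inside of both x end walls, tops at z = 48: the divider rests on these.
- lips (a point): Middle of the inner edge of the two yellow lips on the box's near (-x) wall, level with their undersides: x = -63, y = 0, z = 59 in the box. Each lip is 30 wide (centred at y = -45 and +45), 12 in reach, 4 thick. They bar laying the divider in flat: tilt it 10 to 18 degrees, near edge low, lower that edge to the near ledge, slide it under to the near wall, then level it.
- empty_bay (a point): Centre of the floor of the empty bay (69 wide in y, 150 long in x, 130 between the ledges), axes as the box.
- divider: Aluminium plate 144 (x) by 136 (y) by 4, about 0.25 kg, lying flat on the bench. Origin: centre of its underside, z up. A red handle fin stands in its middle, 10 thick in x, 26 long in y, top at z = 40; the plate balances at it. A white collar 44 square at x = 0, y = +40 rises to z = 22. It has 3 mm play on each side in the box, goes in either way round; home, its origin is at z = 48 in the box.
- bore (a point): Centre of the bore's mouth, on top of the divider's white collar; round, 26.5 across, right through (22 deep), 1.5 mm chamfer; axes as the divider.
- bare_half (a point): Middle of the divider's bare half, on its upper face (x = 0, y = -42 on the divider).
- plug: Dark cast-iron pipe plug, about 0.2 kg, standing on its round body 38 across and 14 high, with a square head 20 by 20 (sides along its x and y) from z = 14 to z = 38. Origin: centre of its underside, z up.
- reducer: Blue nylon reducer standing on its spigot, about 35 g. Origin: centre of the spigot's end, z up. Spigot 25 across and 16 long with a 3 mm high, 2 mm wide chamfer at its end, then a flange 36 across from z = 16 to 22, then a neck 24 across up to z = 54. Fully home its flange rests on the collar.
- grommet: Black rubber ring, stiff, 42 outside, 18 hole, 16 high, about 25 g, lying flat. Origin: centre of its underside, z up.
- tee: Brass barbed tee, 64 by 36 by 16, lying in the +y bay of the box; bystander. Origin: under its middle block.
- coupling: Copper coupling, upright tube 30 across, 36 high; bystander. Origin: centre of its underside.
- elbow: Brass elbow, about 41 by 41 by 22; bystander. Origin: under its corner.
- jar: Jar, 64 across, 85 high; bystander. Origin: centre of its underside.
- can: Can, 66 across, 85 high; bystander. Origin: centre of its underside.
- screwdriver: Screwdriver lying on the bench at the right; bystander.
- wrench: Wrench lying on the bench at the left; bystander.

How it is judged:
On the way, in this order (a step that is already met when the one before it is completed fails the run):
1. the plug stands head up in the empty bay, let go (x of plug in the frame of case between -0.065 and 0.065 m and y of plug in the frame of case between -0.071 and -0.004 m and z of plug in the frame of case between 0.001 and 0.009 m and angle between plug's own z axis and vertical below 0.15 rad and contact force between the fingers and plug below 0.3 N), for 0.2 s.
2. the divider lies flat on both ledges under the lips, let go (x of plug in the frame of case between -0.065 and 0.065 m and y of plug in the frame of case between -0.071 and -0.004 m and z of plug in the frame of case between 0.001 and 0.009 m and angle between plug's own z axis and vertical below 0.15 rad and x of divider in the frame of case between -0.0055 and 0.0055 m and y of divider in the frame of case between -0.0055 and 0.0055 m and z of divider in the frame of case between 0.045 and 0.0505 m and angle between divider's own z axis and vertical below 0.03 rad and angle between the x axis of divider and the x axis of case, either way round below 0.08 rad and contact force between the fingers and divider below 0.3 N), for 0.2 s.
At the end, for the whole second after the job is handed in: Plug upright on the empty bay's floor; divider flat (0.03 rad) on both ledges, within 5.5 mm of the middle, square to 0.08 rad; reducer upright in the bore, flange within 2 mm of the collar; grommet flat on the bare half, centre 12 mm or more past the handle's middle; all at rest (x of plug in the frame of case between -0.065 and 0.065 m and y of plug in the frame of case between -0.071 and -0.004 m and z of plug in the frame of case between 0.001 and 0.009 m and angle between plug's own z axis and vertical below 0.15 rad and x of divider in the frame of case between -0.0055 and 0.0055 m and y of divider in the frame of case between -0.0055 and 0.0055 m and z of divider in the frame of case between 0.045 and 0.0505 m and angle between divider's own z axis and vertical below 0.03 rad and angle between the x axis of divider and the x axis of case, either way round below 0.08 rad and z of reducer in the frame of divider between 0.003 and 0.008 m and horizontal distance between reducer and bore below 0.003 m and angle between reducer's own z axis and vertical below 0.06 rad and ((z of grommet in the frame of divider between 0.002 and 0.007 m and angle between grommet's own z axis and vertical below 0.1 rad) or (z of grommet in the frame of divider between 0.018 and 0.023 m and angle between grommet's own z axis and vertical above 3.04 rad)) and x of grommet in the frame of divider between -0.055 and 0.055 m and y of grommet in the frame of divider between -0.066 and -0.012 m and linear speed of each of plug, divider, reducer, grommet below 0.02 m/s); the robot touches nothing.
It fails at once if the divider is dropped: it falls at over 0.35 m/s with no finger on it (linear speed of divider above 0.35 m/s and contact force between the fingers and divider below 0.3 N).
It fails at once if the tee is shifted by more than 30 mm (distance of tee from where it was at the start of the episode above 0.03 m).
It fails at once if a bystander is shifted by more than 30 mm (distance of any of coupling, elbow, jar, can, screwdriver, wrench from where it was at the start of the episode above 0.03 m).
It also fails if it takes over 72 s, if anything falls off the work surface, if the arm or the gripper's body presses on something with over 40 N, if the wrist force passes 120 N, or if a joint passes its speed limit or range.

## Working session

There is one attempt and no reset: what is moved stays moved. The work goes in short steps, Python scripts to look and compute and a shell command to move; the robot and the scene stay as the last step left them, time stands still between calls to the robot, and variables do not carry over. Pictures are saved under pics/ and viewed, at most 12 in all, crops included, and the job is handed in when it is done.

```bash
ls; mkdir -p pics; cat > h.py <<'E'
import numpy as np, cv2
from station import ctrl, vision
def snap(name):
    s=vision.snapshot(name); s['f']=s['img'].shape[0]/2/np.tan(np.radians(s['vertical_fov'])/2)
    s['R']=np.array(s['R']);s['t']=np.array(s['t']);return s
def save(s,fn): cv2.imwrite('pics/'+fn,s['img'][:,:,::-1])
def cloud(s):
    d=s['depth'];v,u=np.mgrid[:d.shape[0],:d.shape[1]]
    P=np.stack([(u-s['cx'])/s['f']*d,(v-s['cy'])/s['f']*d,d],-1)
    return (P-s['t'])@s['R']
def ray(s,u,v,z):
    o=-s['R'].T@s['t'];d=s['R'].T@np.array([(u-s['cx'])/s['f'],(v-s['cy'])/s['f'],1]);return o+d*(z-o[2])/d[2]
E
python3 - <<'E'
from h import *
for n in('top','scene'):
    s=snap(n);save(s,n+'0.png');np.savez(n+'0.npz',**s);print(n,s['f'],-s['R'].T@s['t'],(s['depth']>0).mean())
print(ctrl.observe())
E
```

```text
pics
top 452.29360430641015 [0.38593535 0.02033455 1.1948635 ] 0.995888671875
scene 449.90950583657127 [1.19305829 0.52467664 1.10470507] 0.995830078125
{'time_s': 0.1, 'joints': array([ 1.07229486,  0.31167348,  0.01396147,  1.51288493, -0.00439752,
        1.31918421, -0.0272391 ]), 'dq': array([ 0.00033676, -0.00121592, -0.00186568, -0.00333705, -0.00073557,
       -0.00043783, -0.00040125]), 'tau': array([ 5.30404432e-04, -3.80855513e+01,  1.46427937e-01, -2.31241822e+01,
        1.22060269e-02,  8.19739042e-03,  3.36564756e-05]), 'eef_pos': array([ 0.24233703, -0.49301717,  0.23031912]), 'eef_rot': array([ 9.74021488e-01,  2.26453125e-01, -2.79797620e-04, -1.02203262e-03]), 'force': array([-0.395229  ,  0.01937556,  0.47159353]), 'wrist_torque': array([-0.00433396, -0.01373686, -0.04212084]), 'grip_force': 0.0, 'finger_gap': 0.9970079599137504}
```

View pics/top0.png

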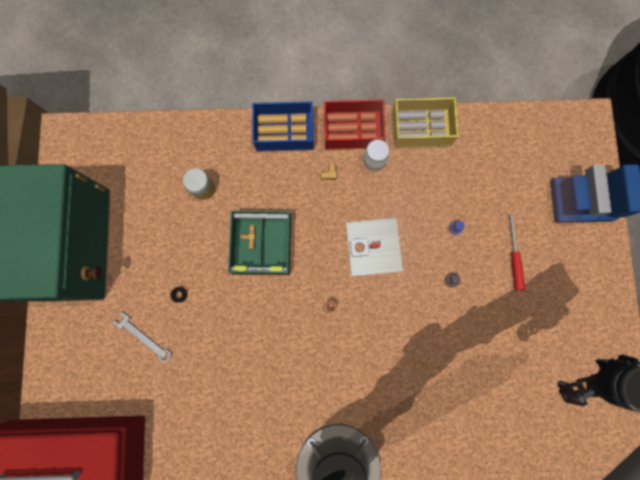

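View pics/scene0.png

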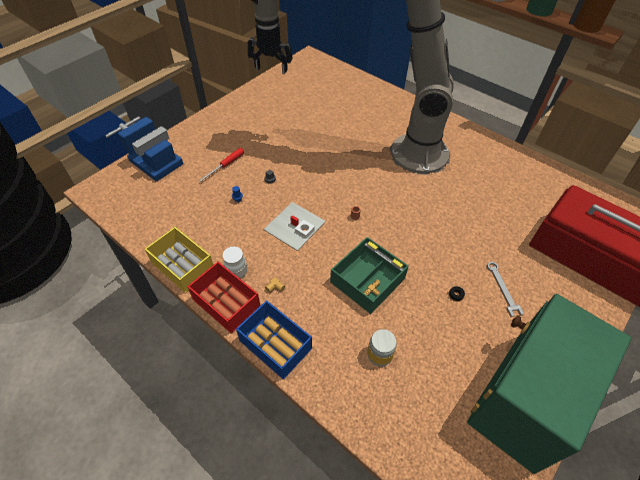

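The top view shows the case at px (261,243), divider (375,247) with collar to its left (359,247) and handle (375,245), plug (453,280), reducer (457,227), grommet (179,295), tee (249,236), and coupling (331,304). The scene view shows the same things: plug (270,176), reducer (237,194), grommet (457,293).

```bash
cat > m.py <<'E'
from h import *
def blob(mask,near,r):
    m=np.zeros_like(mask);u,v=near;m[v-r:v+r,u-r:u+r]=mask[v-r:v+r,u-r:u+r]
    n,l,st,c=cv2.connectedComponentsWithStats(m.astype(np.uint8));
    i=1+np.argmax(st[1:,4]);return l==i
def rep(n,mask,C,s,zt=None):
    v,u=np.nonzero(mask);P=C[mask];P=P[s['depth'][mask]>0];z=P[:,2]
    zt=np.percentile(z,90);q=P[z>zt-.006]
    (cu,cv_),(w,h),a=cv2.minAreaRect(np.stack([u,v],1).astype(np.float32))
    print(n,len(u),'uv',u.mean().round(1),v.mean().round(1),'z10/90/max',np.percentile(z,[10,90,100]).round(4),'top ctr',q.mean(0).round(4),'mid',((q.min(0)+q.max(0))/2).round(4),'ext',np.ptp(q,axis=0).round(3))
E
python3 - <<'E'
from m import *
L={'top':dict(grommet=(179,295,14),plug=(453,280,12),reducer=(457,227,13),handle=(375,245,9),plate=(375,247,40),case=(261,243,45)),
'scene':dict(grommet=(457,293,14),plug=(270,176,12),reducer=(237,194,14),handle=(295,221,9),plate=(295,226,36),case=(369,275,50))}
for n in L:
    s=snap(n);C=cloud(s);H=cv2.cvtColor(s['img'],cv2.COLOR_RGB2HSV);h,S,V=[H[...,i].astype(int) for i in range(3)]
    M=dict(grommet=V<60,plug=(V<95)&(S<110),reducer=(h>105)&(h<135)&(S>110),handle=((h<6)|(h>172))&(S>150),plate=(S<60)&(V>130),case=(h>40)&(h<90)&(S>60))
    print(n,'bench z',np.median(C[360:380,230:270,2]) if n=='top' else np.median(C[200:220,420:450,2]))
    for k,(u,v,r) in L[n].items():
        try:
            b=blob(M[k],(u,v),r);rep(k,b,C,s)
            if k in('plate','case'):
                c=max(cv2.findContours(b.astype(np.uint8),0,1)[0],key=cv2.contourArea);R=cv2.minAreaRect(c);bp=cv2.boxPoints(R)
                z=.004 if k=='plate' else .068
                print('   box',bp.round(1).tolist(),R[2]);print([ray(s,*p,z)[:2].round(4).tolist() for p in bp])
        except Exception as e: print(k,e)
s=snap('top');im=s['img'][190:330,160:480];cv2.imwrite('pics/crop.png',cv2.resize(im[:,:,::-1],None,fx=2.5,fy=2.5,interpolation=cv2.INTER_CUBIC))
E
```

```text
top bench z -0.000999468702851294
grommet 117 uv 178.3 294.3 z10/90/max [0.0112 0.0176 0.0204] top ctr [0.4369 0.3981 0.015 ] mid [0.4367 0.3983 0.0161] ext [0.034 0.036 0.009]
plug 82 uv 450.9 279.6 z10/90/max [0.0113 0.0373 0.042 ] top ctr [ 0.4497 -0.3106  0.0367] mid [ 0.4531 -0.3127  0.0372] ext [0.018 0.015 0.01 ]
reducer 31 uv 459.4 225.6 z10/90/max [0.0496 0.056  0.0591] top ctr [ 0.5897 -0.3313  0.0536] mid [ 0.5885 -0.3315  0.0546] ext [0.016 0.015 0.009]
handle 19 uv 374.4 244.9 z10/90/max [0.0357 0.0421 0.043 ] top ctr [ 0.5476 -0.1112  0.0397] mid [ 0.5476 -0.1125  0.0396] ext [0.005 0.018 0.007]
plate 2674 uv 374.0 246.6 z10/90/max [0.0003 0.0084 0.0315] top ctr [ 0.5473 -0.1144  0.0066] mid [ 0.5497 -0.1146  0.0169] ext [0.15  0.144 0.029]
   box [[345.20001220703125, 222.1999969482422], [396.70001220703125, 216.8000030517578], [402.3999938964844, 270.79998779296875], [350.8999938964844, 276.20001220703125]] 83.9909896850586
[[0.6166, -0.041], [0.6274, -0.1798], [0.4818, -0.187], [0.4714, -0.0507]]
case 2622 uv 260.8 243.2 z10/90/max [0.0002 0.0466 0.0721] top ctr [0.5
[... 1016 characters left out ...]
 -0.1077  0.0077] mid [ 0.5496 -0.1115  0.0177] ext [0.15  0.145 0.029]
   box [[263.6000061035156, 228.60000610351562], [295.8999938964844, 194.3000030517578], [324.6000061035156, 221.39999389648438], [292.20001220703125, 255.6999969482422]] 43.36341857910156
[[0.6248, -0.1745], [0.4495, -0.1972], [0.4765, -0.0491], [0.6423, -0.036]]
case 2957 uv 366.6 275.1 z10/90/max [0.0023 0.065  0.0729] top ctr [0.5713 0.1861 0.0659] mid [0.5633 0.1851 0.0659] ext [0.165 0.156 0.014]
   box [[324.6000061035156, 277.0], [362.6000061035156, 229.5], [411.3999938964844, 268.5], [373.29998779296875, 316.1000061035156]] 38.65980911254883
[[0.6691, 0.1116], [0.4678, 0.0891], [0.4897, 0.275], [0.6775, 0.2825]]
```

View pics/crop.png

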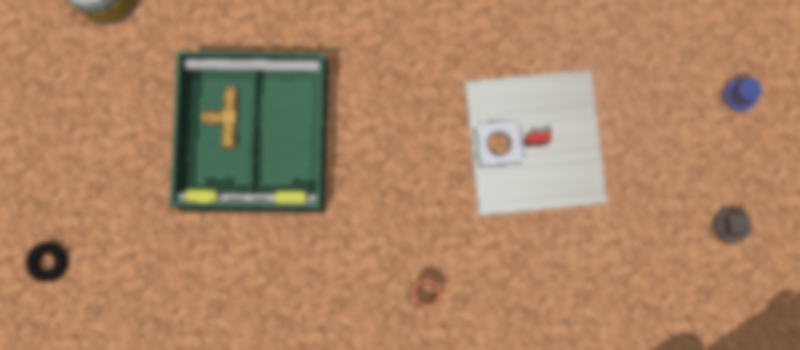

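The crop shows the white ledges, yellow lips (near px 240,268 and 277,268), the tee in the left bay, the empty bay on the right, and the divider's collar toward the case. Next I'll triangulate across the two views.

```bash
cat > t.py <<'E'
from m import *
def hsv(s):
    H=cv2.cvtColor(s['img'],cv2.COLOR_RGB2HSV).astype(int);return H[...,0],H[...,1],H[...,2]
def tri(a,pa,b,pb):
    A=[];B=[]
    for s,p in((a,pa),(b,pb)):
        o=-s['R'].T@s['t'];d=s['R'].T@np.array([(p[0]-s['cx'])/s['f'],(p[1]-s['cy'])/s['f'],1]);d/=np.linalg.norm(d)
        Q=np.eye(3)-np.outer(d,d);A.append(Q);B.append(Q@o)
    X=np.linalg.solve(A[0]+A[1],B[0]+B[1]);e=[np.linalg.norm(Q@X-q) for Q,q in zip(A,B)]
    return X,e[0]
def cen(m): v,u=np.nonzero(m);return u.mean(),v.mean()
def comps(m,near,r,k):
    u,v=near;w=np.zeros(m.shape,np.uint8);w[v-r:v+r,u-r:u+r]=m[v-r:v+r,u-r:u+r]
    n,l,st,c=cv2.connectedComponentsWithStats(w);i=1+np.argsort(-st[1:,4])[:k];return [(c[j],st[j,4],l==j) for j in i]
E
python3 - <<'E'
from t import *
a={k:v for k,v in np.load('top0.npz').items()};b={k:v for k,v in np.load('scene0.npz').items()}
R={}
for n,s,near,r in(('top',a,(261,243),45),('scene',b,(369,275),50)):
    h,S,V=hsv(s);C=cloud(s)
    ye=comps((h>22)&(h<38)&(S>90)&(V>120),near,r,4)
    ye=[(c,k,np.median(C[l][:,2])) for c,k,l in ye]; print(n,'yellow',[(c.round(1),k,z.round(3),ray(s,*c,.063)[:2].round(4)) for c,k,z in ye])
    w=comps((S<70)&(V>110),near,r,3);print(' white',[(c.round(1),k,np.median(C[l][:,2]).round(3),ray(s,*c,.048)[:2].round(4)) for c,k,l in w])
    # top-height blobs in depth
    for nm,(u,v,rr,z0,z1) in (dict(plug=(453,280,12,.03,.045),red=(457,227,13,.045,.06),grom=(179,295,14,.008,.025),hand=(376,245,10,.028,.045),coll=(359,247,12,.013,.03)) if n=='top' else dict(plug=(270,176,12,.03,.045),red=(237,194,14,.045,.06),grom=(457,293,14,.008,.025),hand=(295,221,9,.028,.045),coll=(305,229,13,.013,.03))).items():
        m=(C[...,2]>z0)&(C[...,2]<z1); c,k,l=comps(m,(u,v),rr,1)[0]
        R.setdefault(nm,[]).append(c); print('  ',nm,c.round(1),k,'plane',ray(s,*c,{'plug':.038,'red':.054,'grom':.016,'hand':.04,'coll':.022}[nm])[:2].round(4))
for k,(p,q) in R.items(): X,e=tri(a,p,b,q);print(k,X.round(4),'miss',round(e,4))
E
```

```text
top yellow [(array([275.8, 268.4]), np.int32(70), np.float64(0.062), array([0.4922, 0.1403])), (array([239.8, 267.7]), np.int32(69), np.float64(0.061), array([0.4968, 0.2304])), (array([249., 228.]), np.int32(3), np.float64(0.004), array([0.5972, 0.2071])), (array([245., 239.]), np.int32(3), np.float64(0.011), array([0.5692, 0.2173]))]
 white [(array([260.8, 215.6]), np.int32(272), np.float64(0.046), array([0.6316, 0.1791])), (array([258.5, 268.7]), np.int32(99), np.float64(0.047), array([0.4943, 0.1859])), (array([284.4, 269.6]), np.int32(17), np.float64(0.048), array([0.49  , 0.1202]))]
   plug [455.3 279.4] 65 plane [ 0.4531 -0.3151]
   red [459.5 225.5] 74 plane [ 0.5898 -0.3314]
   grom [178.  294.6] 180 plane [0.4363 0.3988]
   hand [375.  244.8] 47 plane [ 0.5481 -0.1138]
   coll [359.4 247. ] 211 plane [ 0.5458 -0.0748]
scene yellow [(array([397.4, 262.7]), np.int32(43), np.float64(0.063), array([0.4957, 0.2332])), (array([372.2, 244.9]), np.int32(40), np.float64(0.063), array([0.4917, 0.1427])), (array([369.5, 284.8]), np.int32(4), np.float64(0.005), array([0.6054, 0.2174])), (array([378.5, 293.5]), np.int32(2), np.float64(0.016), array([0.6116, 0.2519]))]
 white [(array([383.1, 256.1]), np.int32(51), np.float64(0.048), array([0.4934, 0.1847])), (array([401.2, 269. ]), np.int32(8), np.float64(0.049), array([0.4963, 0.2495])), (array([366.2, 244.2]), np.int32(6), np.float64(0.05), array([0.4912, 0.1221]))]
   plug [269.2 172.8] 35 plane [ 0.4584 -0.3097]
   red [235.5 189.4] 45 plane [ 0.5949 -0.3254]
   grom [456.7 292.8] 150 plane [0.4395 0.4036]
   hand [293.8 218.8] 38 plane [ 0.5545 -0.1085]
   coll [303.  227.3] 178 plane [ 0.5501 -0.0748]
plug [ 0.4532 -0.3168  0.03  ] miss 0.0008
red [ 0.5907 -0.3329  0.046 ] miss 0.001
grom [0.436  0.4019 0.0097] miss 0.0012
hand [ 0.5491 -0.1145  0.0308] miss 0.0005
coll [ 0.547  -0.0761  0.0178] miss 0.0011
```

```bash
python3 -m creep '[[0,0,0,0,0,-7.1,1],[0,0,0,0,0,-7.1,1],[0,0,0,0,0,-7.1,1],[0,0,0,0,0,-7.1,1],[0,0,0,0,0,-7.1,1],[0,0,0,0,0,-7.1,1],[0,0,0,0,0,-7.1,1],[0,0,0,0,0,-7.1,1],[0,0,0,0,0,-7.1,1]]' | tail -5; python3 -m creep '[[2.2,2.6,1,0,0,0,1],[2.2,2.6,1,0,0,0,1],[2.2,2.6,1,0,0,0,1],[2.2,2.6,1,0,0,0,1],[2.2,2.6,1,0,0,0,1],[2.2,2.6,1,0,0,0,1],[2.2,2.7,1,0,0,0,1],[2.6,3.0,1,0,0,0,1],[0,0,0,0,0,0,1],[0,0,0,0,0,0,1]]'
python3 - <<'E'
from h import *
from scipy.spatial.transform import Rotation as Ro
o=ctrl.observe();print(o['eef_pos'],Ro.from_quat(o['eef_rot']).as_matrix().round(4),o['joints'])
ims=[]
for n in('top','scene'):
    s=snap(n);X=s['R']@o['eef_pos']+s['t'];u=s['f']*X[0]/X[2]+s['cx'];v=s['f']*X[1]/X[2]+s['cy'];print(n,u,v)
    u,v=int(u),int(v);c=s['img'][v-50:v+50,u-60:u+60][:,:,::-1];ims.append(cv2.resize(c,None,fx=3.3,fy=3.3,interpolation=cv2.INTER_CUBIC))
cv2.imwrite('pics/p1.png',np.hstack(ims))
E
```

```text
eef_pos: [0.2425, -0.4935, 0.2311]
eef_rot: [0.704, 0.71, 0.0, -0.0]
force: [-0.2, -0.5, -0.0]
finger_gap: 0.999
grip_force: 0.0
time_s: 1.83
eef_pos: [0.4574, -0.3095, 0.1504]
eef_rot: [0.704, 0.71, 0.001, -0.001]
force: [-1.1, -1.2, 0.7]
finger_gap: 0.994
grip_force: 0.0
[ 0.45744691 -0.30949206  0.15040027] [[-8.8e-03  1.0e+00 -4.0e-04]
 [ 1.0e+00  8.8e-03  2.7e-03]
 [ 2.7e-03 -4.0e-04 -1.0e+00]] [ 0.78289943  0.39216905 -0.29071365  1.61912049  0.1179886   1.14951386
  0.4733184 ]
top 466.588330469223 274.3425796828821
scene 266.78014035046186 147.0556152436843
```

View pics/p1.png

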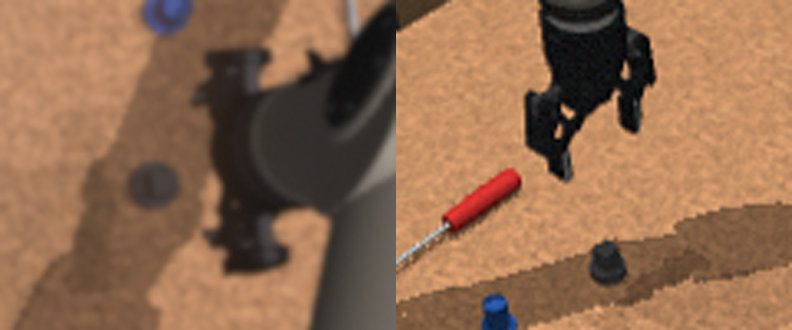

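The gripper sits where its pose predicts in both views, about (60,50) in each crop. The plug is just ahead of it, so I'm going down.

```bash
python3 -m creep '[[-0.35,-0.25,3,0,0,0,1],[0,0,3.5,0,0,0,1],[0,0,3.5,0,0,0,1],[0,0,2,0,0,0,1],[0,0,1.2,0,0,0,0.5],[0,0,0,0,0,0,0.0],[0,0,0,0,0,0,0],[0,0,0,0,0,0,0],[0,0,0,0,0,0,0],[0,0,0,0,0,0,0]]'; python3 -m creep '[[0,0,0,0,0,0,0],[0,0,0,0,0,0,0],[0,0,-0.5,0,0,0,0],[0,0,-1,0,0,0,0],[0,0,-3,0,0,0,0],[0,0,0,0,0,0,0]]'
```

```text
time_s: 2.77
eef_pos: [0.4546, -0.318, 0.0215]
eef_rot: [0.707, 0.708, 0.0, 0.002]
force: [0.7, 1.0, 4.2]
finger_gap: 0.213
grip_force: 59.8
time_s: 3.27
eef_pos: [0.4559, -0.3184, 0.0692]
eef_rot: [0.707, 0.708, 0.001, 0.004]
force: [1.3, -1.5, -0.0]
finger_gap: 0.217
grip_force: 59.4
```

```bash
python3 -m creep '[[1.5,0.8,-2.5,0,0,0,0],[3.6,0.8,-2.5,0,0,0,0],[3.6,0.8,-1.0,0,0,0,0],[3.6,0.8,0,0,0,0,0],[3.6,0.8,0,0,0,0,0],[3.6,0.8,0,0,0,0,0],[3.6,0.8,0,0,0,0,0],[3.6,0.8,0,0,0,0,0],[3.6,0.8,0,0,0,0,0],[3.6,0.8,0,0,0,0,0]]'|tail -5; python3 -m creep '[[3.6,0.8,0,0,0,0,0],[3.6,0.8,0,0,0,0,0],[3.6,0.8,0,0,0,0,0],[1.4,0,0,0,0,1,0],[0,0,0,0,0,0,0],[0,0,0,0,0,0,0]]'
cat > look.py <<'E'
import sys
from h import *
from scipy.spatial.transform import Rotation as Ro
def st():
    o=ctrl.observe();M=Ro.from_quat(o['eef_rot']).as_matrix()
    print('t',round(o['time_s'],2),'pos',np.round(o['eef_pos'],4),'xax',M[:,0].round(3),'yax',M[:,1].round(3),'zax',M[:,2].round(3),'F',np.round(o['force'],1),'gap',round(o['finger_gap'],3),round(o['grip_force'],1));return o
def crop2(fn,X,hw=55,hh=50,k=3.5):
    ims=[]
    for n in('top','scene'):
        s=snap(n);Y=s['R']@X+s['t'];u=int(s['f']*Y[0]/Y[2]+s['cx']);v=int(s['f']*Y[1]/Y[2]+s['cy']);print(n,'crop origin',u-hw,v-hh)
        np.savez('last_'+n,**s);c=s['img'][v-hh:v+hh,u-hw:u+hw][:,:,::-1];ims.append(cv2.resize(c,None,fx=k,fy=k,interpolation=cv2.INTER_CUBIC))
    cv2.imwrite('pics/'+fn,np.hstack(ims))
E
python3 - <<'E'
from look import *
st();crop2('p2.png',np.array([.5625,.183,.07]))
E
```

```text
eef_pos: [0.5315, 0.0216, 0.1227]
eef_rot: [0.707, 0.708, -0.0, -0.0]
force: [1.1, -0.4, -2.4]
finger_gap: 0.213
grip_force: 59.4
time_s: 4.6
eef_pos: [0.5549, 0.1433, 0.1223]
eef_rot: [0.712, 0.703, -0.001, -0.0]
force: [0.1, -0.9, -1.9]
finger_gap: 0.214
grip_force: 59.4
t 4.6 pos [0.5549 0.1433 0.1223] xax [ 0.013  1.    -0.   ] yax [ 1.    -0.013 -0.001] zax [-0.001 -0.    -1.   ] F [ 0.1 -0.9 -1.9] gap 0.214 59.4
top crop origin 203 190
scene crop origin 314 216
```

View pics/p2.png

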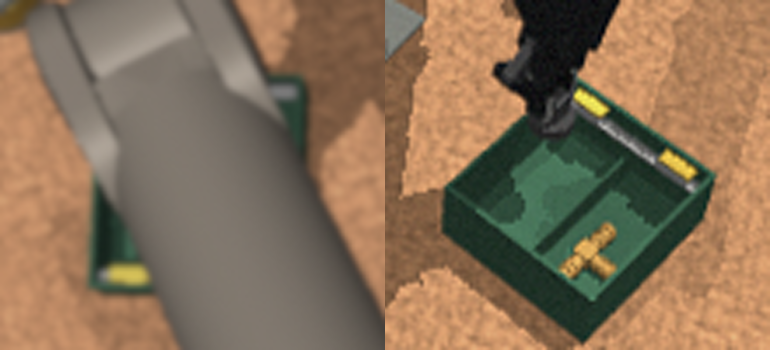

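Scene view: the gripper with the plug is over the case's empty bay at about crop px (550,120), and the bay is clear. Lowering.

```bash
python3 -m creep '[[0.2,0.6,2,0,0,0.5,0],[0,0,2.5,0,0,0.5,0],[0,0,2.5,0,0,0.5,0],[0,0,1.3,0,0,0,0],[0,0,0.8,0,0,0,0],[0,0,0.4,0,0,0,0],[0,0,0,0,0,0,0],[0,0,0,0,0,0,0]]'; python3 -m creep '[[0,0,0.05,0,0,0,0.2],[0,0,0,0,0,0,0.5],[0,0,0,0,0,0,0.6],[0,0,0,0,0,0,0.6],[0,0,-1,0,0,0,0.6],[0,0,-3,0,0,0,0.6],[0,0,-3.5,0,0,0,0.6],[0,0,-3.5,0,0,0,0.6]]';
```

```text
time_s: 5.37
eef_pos: [0.5627, 0.1434, 0.0286]
eef_rot: [0.722, 0.692, 0.001, 0.001]
force: [0.1, 1.1, -1.6]
finger_gap: 0.217
grip_force: 59.3
time_s: 6.03
eef_pos: [0.5612, 0.1439, 0.1388]
eef_rot: [0.722, 0.692, -0.0, -0.0]
force: [1.0, 0.0, -0.5]
finger_gap: 0.598
grip_force: 0.0
```

```bash
python3 -m creep '[[-3.2,0,0,0,0,-1,0.6],[-3.2,0,0,0,0,-1,0.6],[-3.2,0,0,0,0,-1,0.6],[-3.2,0,0,0,0,-1,0.6],[-3.2,0,0,0,0,-1,0.6],[-3.2,0,0,0,0,-1,0.6],[-3.2,0,1,0,0,-1,0.6],[-3.2,0,2.5,0,0,0,0.6],[0,0,1.5,0,0,0,0.6],[0,0,0,0,0,0,0.6]]'
python3 - <<'E'
from look import *
from t import *
st()
# plug in bay + sharper views
s=snap('scene');C=cloud(s);h,S,V=hsv(s)
c=np.array([.5625,.183]);a=np.radians(-2.7);Rm=np.array([[np.cos(a),np.sin(a)],[-np.sin(a),np.cos(a)]])
L=(C[...,:2]-c)@Rm.T
m=(abs(L[...,0])<.06)&(L[...,1]>-.068)&(L[...,1]<-.005)&(C[...,2]>.03)&(C[...,2]<.06)
print('plug top pts',m.sum(),L[m].mean(0),np.percentile(C[m][:,2],[10,50,90]))
crop2('p3.png',np.array([.55,-.113,.04]))
E
```

```text
time_s: 6.87
eef_pos: [0.5635, -0.1157, 0.0843]
eef_rot: [0.681, 0.733, -0.002, -0.002]
force: [-1.4, 0.6, -0.2]
finger_gap: 0.603
grip_force: 0.0
t 6.87 pos [ 0.5635 -0.1157  0.0843] xax [-0.074  0.997 -0.   ] yax [ 0.997  0.074 -0.007] zax [-0.007 -0.001 -1.   ] F [-1.4  0.6 -0.2] gap 0.603 0.0
plug top pts 69 [ 0.00256585 -0.03859302] [0.0336623  0.04090713 0.045083  ]
top crop origin 319 194
scene crop origin 238 167
```

View pics/p3.png

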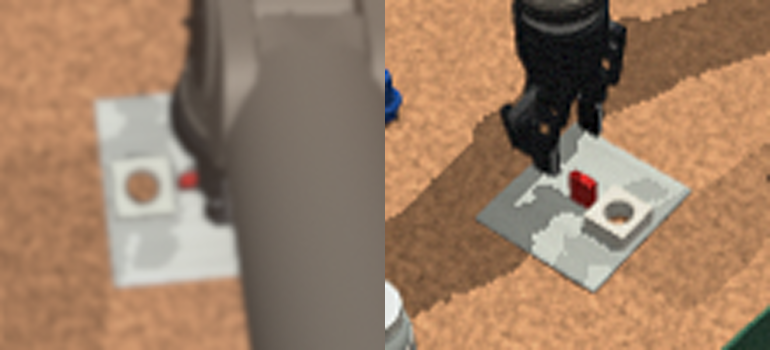

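The scene view shows the fingers above the red handle (crop 583,188), with the collar at crop (620,210) clear of them. Going down to grip.

```bash
python3 -m creep '[[0.35,-1.38,1,0,0,0,0.6],[0,0,2,0,0,0,0.6],[0,0,2,0,0,0,0.6],[0,0,1.5,0,0,0,0.6],[0,0,0.9,0,0,0,0.6],[0,0,0,0,0,0,0.6],[0,0,0,0,0,0,0.6]]';python3 -m creep '[[0,0,0,0,0,0,0.3],[0,0,0,0,0,0,0.2],[0,0,0,0,0,0,0.1],[0,0,0,0,0,0,0],[0,0,0,0,0,0,0],[0,0,0,0,0,0,0],[0,0,0,0,0,0,0]]'
```

```text
time_s: 7.6
eef_pos: [0.5536, -0.1085, 0.0142]
eef_rot: [0.678, 0.735, 0.001, 0.001]
force: [-0.5, 0.3, 0.6]
finger_gap: 0.606
grip_force: 0.0
time_s: 8.18
eef_pos: [0.5527, -0.1097, 0.0142]
eef_rot: [0.678, 0.735, -0.0, 0.0]
force: [-1.5, -0.4, 5.7]
finger_gap: 0.107
grip_force: 61.5
```

```bash
python3 -m creep '[[0,0,-0.5,0,0,0,0],[0,0,-1.5,0,0,0,0],[0,0,-3,0,0,0,0],[0,0,-3.3,0,0,0,0],[0,0,-3.3,0,0,0,0],[0,0,-3,0,0,0,0],[0,0,-1,0,0,0,0],[0,0,0,0,0,0,0]]'; python3 -m creep '[[1.5,0.1,0,0,0,1,0],[3,0.1,0,0,0,1,0],[3,0.1,0,0,0,1,0],[3,0.1,0,0,0,1,0],[3,0.1,0,0,0,1,0],[3,0.1,0,0,0,1,0],[3,0.1,0,0,0,1.3,0],[3,0.1,0,0,0,0,0],[3,0.1,0,0,0,0,0],[2,0.1,0,0,0,0,0]]' | tail -4; python3 -m creep '[[1,0.1,0,-3,0,0,0],[0.5,0.1,0,-4,0,0,0],[0,0,0,-4,0,0,0],[0,0,0,-3,0,0,0],[0,0,0,0,0,0,0],[0,0,0,0,0,0,0]]' >/dev/null
cat > c.py <<'E'
import numpy as np
# case-frame conversion
cc=np.array([.5625,.183]);ca=np.radians(-2.7);ux=np.array([np.cos(ca),np.sin(ca)]);uy=np.array([-ux[1],ux[0]])
def case(X): d=np.asarray(X)[...,:2]-cc;return np.stack([d@ux,d@uy],-1)
E
python3 - <<'E'
from look import *;from c import *
o=st();print('TCP in case',case(o['eef_pos']))
crop2('p4.png',np.array([.5625,.183,.09]),hw=57,hh=57)
E
```

```text
time_s: 8.85
eef_pos: [0.5548, -0.1096, 0.172]
eef_rot: [0.678, 0.735, 0.002, 0.003]
force: [0.7, 0.5, -3.5]
finger_gap: 0.104
grip_force: 60.3
eef_rot: [0.722, 0.692, -0.002, -0.002]
force: [-0.8, 1.3, -2.5]
finger_gap: 0.108
grip_force: 60.1
t 10.18 pos [0.562  0.1795 0.1663] xax [ 0.046  0.999 -0.002] yax [ 0.971 -0.045  0.236] zax [ 0.236 -0.013 -0.972] F [ 0.9  0.3 -3.3] gap 0.102 60.2
TCP in case [-0.00031183 -0.00351088]
top crop origin 199 182
scene crop origin 312 205
```

View pics/p4.png

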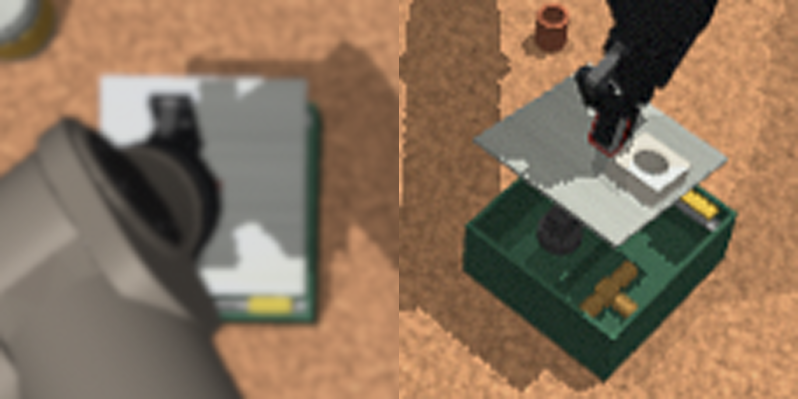

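Scene view: the tilted divider hangs over the case, far edge up, with the plug upright in the bay (crop 560,228) and the tee undisturbed (615,290). Next I'll measure plate corners and rim corners in that same view.

```bash
cat > rel.py <<'E'
from t import *
from c import *
from scipy.spatial.transform import Rotation as Ro
def raypl(s,u,v,p,n):
    o=-s['R'].T@s['t'];d=s['R'].T@np.array([(u-s['cx'])/s['f'],(v-s['cy'])/s['f'],1]);return o+d*((p-o)@n)/(d@n)
def linefit(mask,a,b,inset=.12):
    # refine an edge a->b: half-level crossing of blurred mask along normal, then fitLine
    a,b=np.array(a,float),np.array(b,float);d=b-a;L=np.hypot(*d);d/=L;n=np.array([-d[1],d[0]]);g=cv2.GaussianBlur(mask.astype(np.float32),(0,0),.7);P=[]
    for q in np.linspace(inset,1-inset,40):
        t=np.linspace(-4,4,81);X=a+d*L*q+t[:,None]*n
        w=cv2.remap(g,X[:,0].astype(np.float32)[None],X[:,1].astype(np.float32)[None],1)[0]-.5
        k=np.nonzero(np.diff(np.sign(w)))[0]
        if len(k): P.append(X[k[np.argmin(abs(t[k]))]])
    P=np.array(P,np.float32);vx,vy,x,y=cv2.fitLine(P,cv2.DIST_HUBER,0,.01,.01).ravel()
    return np.array([x,y]),np.array([vx,vy])
def inter(l,m):
    (p,d),(q,e)=l,m;k=np.linalg.solve(np.stack([d,-e],1),q-p);return p+k[0]*d
E
python3 - <<'E'
from rel import *
s=dict(np.load('last_scene.npz').items());h,S,V=hsv(s)
o=ctrl.observe();M=Ro.from_quat(o['eef_rot']).as_matrix();tcp=o['eef_pos']
cv=lambda x,y:(312+(x-399)/3.5,205+y/3.5)
pm=(S<60)&(V>85)
fl,fr,nr=cv(474,140),cv(615,246),cv(726,158)   # (-y far),( +y far),(+y near)
e1=linefit(pm,fl,fr);e2=linefit(pm,fr,nr);
tl=cv(575,80);e3=linefit(pm,fl,tl)
print('far corners px',inter(e1,e3),inter(e1,e2))
n=-M[:,2];p=tcp+M[:,2]*.0102
for nm,c in(('far-y',inter(e1,e3)),('far+y',inter(e1,e2)),('near+y',np.array(nr))):
    X=raypl(s,*c,p,n);print(nm,X.round(4),'tool xy',(M.T@(X-tcp)).round(4),'case',case(X).round(4))
gm=(h>40)&(h<90)&(S>60)
a,b,c=cv(465,225),cv(605,378),cv(737,210)
# outer bottom edges are dark; rim line: outer edge of rim top from known corners
for nm,q in(('far-y',cv(465,225)),('far+y',cv(610,333)),('near+y',cv(737,210))):
    X=ray(s,*q,.068);print('rim',nm,case(X).round(4))
C=cloud(s);L=case(C)
# rim points by depth
m=(C[...,2]>.064)&(C[...,2]<.073)&(abs(L[...,0])<.095)&(abs(L[...,1])<.09)&gm
print(m.sum());q=L[m]
for lo,hi in((-.09,-.06),(.06,.09)):
    k=(q[:,1]>lo)&(q[:,1]<hi);kk=q[k];print('y-wall',lo,k.sum(),np.percentile(kk[:,1],[5,50,95]).round(4),np.polyfit(kk[:,0],kk[:,1],1) if k.sum()>5 else '')
    k=(q[:,0]>lo)&(q[:,0]<hi);kk=q[k];print('x-wall',lo,k.sum(),np.percentile(kk[:,0],[5,50,95]).round(4) if k.sum() else '')
E
```

```text
far corners px [332.27206 244.43025] [373.82352 275.13742]
far-y [0.6341 0.1052 0.1754] tool xy [-0.0707  0.0727  0.0102] case [ 0.0752 -0.0744]
far+y [0.6394 0.2419 0.175 ] tool xy [0.0661 0.0714 0.0102] case [0.0741 0.0625]
near+y [0.5    0.2481 0.1406] tool xy [ 0.0655 -0.0724  0.0102] case [-0.0655  0.062 ]
rim far-y [ 0.0792 -0.071 ]
rim far+y [0.0757 0.0733]
rim near+y [-0.0812  0.0758]
223
y-wall -0.09 36 [-0.0722 -0.0695 -0.0624] [ 0.04691354 -0.07130216]
x-wall -0.09 28 [-0.0789 -0.0748 -0.0624]
y-wall 0.06 99 [0.0646 0.0748 0.0774] [-0.00686411  0.0737655 ]
x-wall 0.06 118 [0.0676 0.0776 0.0802]
```

```bash
python3 - <<'E'
from rel import *
s=dict(np.load('last_top.npz').items());h,S,V=hsv(s)
o=ctrl.observe();M=Ro.from_quat(o['eef_rot']).as_matrix();tcp=o['eef_pos']
cv=lambda x,y:(199+x/3.5,182+y/3.5)
pm=(S<60)&(V>85);n=-M[:,2];p=tcp+M[:,2]*.0102
e=linefit(pm,cv(308,78),cv(306,293));f=linefit(pm,cv(100,77),cv(308,78))
for q in (cv(0,90),cv(0,280)):
    x=e[0]+e[1]*(q[1]-e[0][1])/e[1][1];X=raypl(s,*x,p,n);print('top -y edge',X.round(4),'tool',(M.T@(X-tcp)).round(4),'case',case(X).round(4))
X=raypl(s,*inter(e,f),p,n);print('far-y corner tool',(M.T@(X-tcp)).round(4),case(X).round(4))
# rim wall and lips, initial unoccluded pictures, same-view estimates of case centre
for n_ in('top','scene'):
    s=dict(np.load(n_+'0.npz').items());h,S,V=hsv(s)
    near,r=((261,243),45) if n_=='top' else ((369,275),50)
    L=[case(ray(s,*c,.063)) for c,k,l in comps((h>22)&(h<38)&(S>90)&(V>120),near,r,2)];print(n_,'lips',np.round(L,4).tolist())
    # partition / inner far ledge ends by depth: white far ledge extents
s=dict(np.load('top0.npz').items());h,S,V=hsv(s)
c,k,l=comps((S<70)&(V>110),(261,216),20 if 0 else 35,1)[0]
v,u=np.nonzero(l);print('far ledge u range',u.min(),u.max(),[case(ray(s,a,np.median(v[u==a]),.048)).round(4).tolist() for a in(u.min()-.5,u.max()+.5)])
# bench-level outer bottom edge in top: none. inner floor right wall edge: ledge ends are at +-71
E
```

```text
top -y edge [0.6219 0.1019 0.1725] tool [-0.0746  0.0603  0.0102] case [ 0.0632 -0.0782]
top -y edge [0.4991 0.1067 0.1422] tool [-0.0758 -0.0662  0.0102] case [-0.0597 -0.0792]
far-y corner tool [-0.0745  0.0694  0.0102] [ 0.072  -0.0781]
top lips [[-0.0682, -0.046], [-0.0679, 0.0443]]
scene lips [[-0.0691, 0.047], [-0.0689, -0.0436]]
far ledge u range 234 288 [[nan, nan], [nan, nan]]
  return _methods._mean(a, axis=axis, dtype=dtype,
  ret = ret.dtype.type(ret / rcount)
```

```bash
python3 -m creep '[[0.4,-0.2,1.4,0,0,0.5,0],[0.45,-0.2,2.0,0,0,0,0],[0,-0.1,1.5,0,0,0,0],[0,0,0.75,0,0,0,0],[0,0,0,0,0,0,0],[0,0,0,0,0,0,0]]' >/dev/null
cat > meas.py <<'E'
from rel import *
from look import st
import sys
# plate edges found from predicted corners (tool-frame offset cx,cy guess) in each view, relative to lips in same view
off=np.array([float(sys.argv[1]),float(sys.argv[2])])
o=st();M=Ro.from_quat(o['eef_rot']).as_matrix();tcp=o['eef_pos'];print('TCP case',case(tcp).round(4))
n=-M[:,2];p=tcp+M[:,2]*.0102
lip={'top':np.array([-.068,-.0009]),'scene':np.array([-.069,.0017])}
for nm in('top','scene'):
    s=snap(nm);np.savez('last_'+nm,**s);h,S,V=hsv(s);pm=(S<60)&(V>85)
    def px(a,b):
        X=M@np.array([off[0]+b*.068,off[1]+a*.072,.0102])+tcp;Y=s['R']@X+s['t'];return s['f']*Y[:2]/Y[2]+np.array([s['cx'],s['cy']])
    E={'far':(1,-1,1,1),'-y':(1,-1,-1,-1),'+y':(1,1,-1,1)}
    for k,(a,b,c,d) in E.items():
        if nm=='top' and k=='+y' : continue
        A,B=px(a,b),px(c,d)
        try:
            ins=.12
            l=linefit(pm,A,B,ins)
            P=[]
            for q in(A,B):
                x=l[0]+l[1]*((q-l[0])@l[1]);X=raypl(s,*x,p,n);P.append(X)
            t=[(M.T@(X-tcp))[:2].round(4).tolist() for X in P];cs=[(case(X)-lip[nm]-np.array([.069,0])).round(4).tolist() for X in P]
            print(nm,k,'tool',t,'case rel',cs)
        except Exception as e: print(nm,k,e)
E
python3 meas.py -.003 -.001
```

```text
t 10.78 pos [0.5744 0.1877 0.1128] xax [0.057 0.998 0.002] yax [ 0.969 -0.056  0.241] zax [ 0.241 -0.012 -0.971] F [ 0.1  0.5 -2.6] gap 0.105 60.0
TCP case [0.0116 0.0053]
top far tool [[-0.071, 0.0727], [0.065, 0.0718]] case rel [[0.0829, -0.0656], [0.0834, 0.0704]]
top -y tool [[-0.0743, 0.071], [-0.0751, -0.0729]] case rel [[0.0813, -0.0689], [-0.0585, -0.0681]]
scene far tool [[-0.0705, 0.0729], [0.0652, 0.0719]] case rel [[0.0841, -0.0677], [0.0845, 0.068]]
scene -y tool [[-0.0711, 0.0709], [-0.0699, -0.0725]] case rel [[0.0822, -0.0683], [-0.057, -0.0656]]
scene +y tool [[0.0659, 0.0713], [0.0667, -0.0724]] case rel [[0.0839, 0.0687], [-0.0555, 0.0709]]
```

```bash
python3 -m creep '[[-0.03,-0.2,0.6,0,0,-0.4,0],[0,-0.2,0.6,0,0,0,0],[0,-0.25,0.7,0,0,0,0],[0,-0.25,0.7,0,0,0,0],[0,0,0,0,0,0,0],[0,0,0,0,0,0,0]]'; python3 meas.py -.003 -.001
```

```text
time_s: 11.38
eef_pos: [0.5704, 0.1878, 0.0847]
eef_rot: [0.719, 0.685, 0.083, 0.088]
force: [-0.4, -0.6, -1.6]
finger_gap: 0.102
grip_force: 60.1
t 11.38 pos [0.5704 0.1878 0.0847] xax [ 0.049  0.999 -0.001] yax [ 0.97  -0.047  0.24 ] zax [ 0.24  -0.012 -0.971] F [-0.4 -0.6 -1.6] gap 0.102 60.1
TCP case [0.0077 0.0052]
top far tool [[-0.071, 0.0736], [0.065, 0.0713]] case rel [[0.0804, -0.065], [0.0785, 0.071]]
top -y tool [[-0.0755, 0.071], [-0.0737, -0.073]] case rel [[0.0779, -0.0696], [-0.0619, -0.0675]]
scene far tool [[-0.0705, 0.0731], [0.0653, 0.0727]] case rel [[0.0809, -0.0671], [0.0808, 0.0687]]
scene -y tool [[-0.0711, 0.071], [-0.0726, -0.0737]] case rel [[0.0789, -0.0677], [-0.0616, -0.069]]
scene +y tool [[0.0656, 0.0712], [0.0671, -0.0722]] case rel [[0.0793, 0.069], [-0.0599, 0.0707]]
```

```bash
python3 -m creep '[[0,-0.1,0.39,0,0,0,0],[0,0,0,0,0,0,0],[0,0,0,0,0,0,0]]';python3 -m creep '[[0,-0.29,-0.07,0,0,0,0],[0,-0.29,-0.07,0,0,0,0],[0,0,0,0,0,0,0],[0,0,0,0,0,0,0]]'
```

```text
time_s: 11.73
eef_pos: [0.5711, 0.1881, 0.0816]
eef_rot: [0.719, 0.684, 0.084, 0.088]
force: [-0.6, 0.1, -3.4]
finger_gap: 0.103
grip_force: 60.2
time_s: 12.07
eef_pos: [0.565, 0.1886, 0.0818]
eef_rot: [0.719, 0.684, 0.084, 0.088]
force: [0.2, 0.4, -2.9]
finger_gap: 0.106
grip_force: 60.2
```

```bash
python3 -m creep '[[0,-0.25,0.04,0,0,0,0],[0,-0.25,-0.06,0,0,0,0],[0,-0.2,-0.05,0,0,0,0],[0,0,0,0,0,0,0],[0,0,0,0,0,0,0]]';python3 meas.py -.003 -.001
```

```text
time_s: 12.48
eef_pos: [0.5582, 0.1888, 0.0807]
eef_rot: [0.719, 0.684, 0.084, 0.088]
force: [-0.1, 0.5, -3.2]
finger_gap: 0.106
grip_force: 60.2
t 12.48 pos [0.5582 0.1888 0.0807] xax [0.049 0.999 0.   ] yax [ 0.969 -0.048  0.242] zax [ 0.242 -0.012 -0.97 ] F [-0.1  0.5 -3.2] gap 0.106 60.2
TCP case [-0.0046  0.0056]
top far tool [[-0.0709, 0.0789], [0.065, 0.0766]] case rel [[0.0733, -0.0645], [0.0713, 0.0714]]
top -y tool [[-0.0737, 0.0711], [-0.0755, -0.0729]] case rel [[0.0657, -0.0673], [-0.074, -0.0689]]
scene far tool [[-0.0705, 0.0728], [0.0653, 0.0727]] case rel [[0.0684, -0.0667], [0.0686, 0.0691]]
scene -y tool [[-0.0722, 0.0705], [-0.0713, -0.0731]] case rel [[0.0662, -0.0684], [-0.0732, -0.0672]]
scene +y tool [[0.0662, 0.0713], [0.0656, -0.0728]] case rel [[0.0672, 0.07], [-0.0726, 0.0696]]
```

```bash
python3 -m creep '[[0,-0.13,0.09,0,0,0,0],[0,0,0,0,0,0,0]]'|grep -E "pos|force";python3 -m creep '[[0,0.05,0.253,2,0,0,0],[0,0.05,0.253,2,0,0,0],[0,0.05,0.253,2,0,0,0],[0,0,0,0,0,0,0]]'; python3 -m creep '[[0,0.05,0.253,2,0,0,0],[0,0.05,0.253,2,0,0,0],[0,0,0,0,0,0,0],[0,0,0,0,0,0,0]]';python3 meas.py -.003 -.001
```

```text
eef_pos: [0.557, 0.1888, 0.0793]
force: [-0.2, -0.1, -2.5]
grip_force: 60.2
time_s: 13.08
eef_pos: [0.5623, 0.1879, 0.0722]
eef_rot: [0.723, 0.687, 0.049, 0.051]
force: [2.3, -0.7, -1.8]
finger_gap: 0.1
grip_force: 60.3
time_s: 13.42
eef_pos: [0.5623, 0.1885, 0.0674]
eef_rot: [0.724, 0.689, 0.025, 0.026]
force: [0.0, -0.3, -4.1]
finger_gap: 0.103
grip_force: 60.2
t 13.42 pos [0.5623 0.1885 0.0674] xax [0.05  0.999 0.   ] yax [ 0.996 -0.05   0.071] zax [ 0.071 -0.003 -0.997] F [ 0.  -0.3 -4.1] gap 0.103 60.2
TCP case [-0.0004  0.0055]
top far tool [[-0.071, 0.0714], [0.0649, 0.0764]] case rel [[0.0703, -0.0648], [0.0757, 0.0711]]
top -y tool [[-0.074, 0.0711], [-0.0777, -0.0729]] case rel [[0.07, -0.0678], [-0.0736, -0.0711]]
scene far tool [[-0.0709, 0.0714], [0.065, 0.0711]] case rel [[0.0713, -0.0673], [0.0714, 0.0686]]
scene -y tool [[-0.0712, 0.071], [-0.0733, -0.0736]] case rel [[0.0709, -0.0676], [-0.0733, -0.0693]]
scene +y tool [[0.0664, 0.0712], [0.0633, -0.0733]] case rel [[0.0715, 0.07], [-0.0727, 0.0672]]
```

```bash
python3 -m creep '[[0,0.04,0.253,2,0,0,0],[0,0.04,0.253,2,0,0,0],[0,0,0,0,0,0,0],[0,0,0,0,0,0,0]]'; python3 -m creep '[[0,0,0.1,0.1,0,0,0],[0,0,0,0,0,0,0]]';python3 meas.py -.003 -.001
```

```text
time_s: 13.85
eef_pos: [0.563, 0.1886, 0.0625]
eef_rot: [0.724, 0.689, 0.0, 0.0]
force: [-0.9, -0.5, -2.1]
finger_gap: 0.105
grip_force: 60.3
time_s: 14.02
eef_pos: [0.5628, 0.1887, 0.0623]
eef_rot: [0.724, 0.69, -0.0, -0.0]
force: [0.0, -0.2, 0.8]
finger_gap: 0.103
grip_force: 60.7
t 14.02 pos [0.5628 0.1887 0.0623] xax [0.049 0.999 0.   ] yax [ 0.999 -0.049 -0.001] zax [-0.001  0.    -1.   ] F [ 0.  -0.2  0.8] gap 0.103 60.7
TCP case [0.     0.0057]
top far tool [[-0.0709, 0.0751], [0.0651, 0.0721]] case rel [[0.074, -0.0644], [0.0712, 0.0716]]
top -y tool [[-0.0775, 0.0708], [-0.0751, -0.0731]] case rel [[0.0697, -0.071], [-0.0742, -0.0683]]
scene far tool [[-0.0716, 0.0677], [0.0644, 0.0663]] case rel [[0.0676, -0.0677], [0.0664, 0.0684]]
scene -y tool [[-0.0718, 0.0709], [-0.073, -0.0735]] case rel [[0.0708, -0.0678], [-0.0736, -0.0689]]
scene +y tool [[0.0631, 0.0707], [0.063, -0.0734]] case rel [[0.0709, 0.067], [-0.0733, 0.0671]]
```

```bash
python3 -m creep '[[0,0,0,0,0,0,0.15],[0,0,0,0,0,0,0.25],[0,0,0,0,0,0,0.4],[0,0,0,0,0,0,0.5],[0,0,-1,0,0,0,0.5],[0,0,-3,0,0,0,0.5],[0,0,-3,0,0,0,0.5],[-3,0,-1.5,0,0,0,0.5],[-4,0,0,0,0,0,0.5],[-4,0,0,0,0,0,0.8]]'; python3 -m creep '[[-4,0,0,0,0,-1,0.8],[-4,0,0,0,0,-1,0.8],[-4,0,0,0,0,0,0.8],[-4,0,0,0,0,0,0.8],[-4,0,0,0,0,0,0.8],[-4,0,0,0,0,0,0.8]]'|grep pos
python3 - <<'E'
from look import *;from rel import *
st();crop2('p5.png',np.array([.5625,.183,.05]),hw=40,hh=40,k=5)
s=dict(np.load('last_scene.npz').items());C=cloud(s);L=case(C)
for nm,s in(('scene',s),('top',dict(np.load('last_top.npz').items()))):
    C=cloud(s);h,S,V=hsv(s);L=case(C);m=(abs(L[...,0])<.06)&(abs(L[...,1])<.06)&(C[...,2]>.045)&(C[...,2]<.058)&(S<60)&(V>85)
    A=np.c_[L[m],np.ones(m.sum())];print(nm,m.sum(),'plate plane',np.linalg.lstsq(A,C[m][:,2],rcond=None)[0].round(4))
    m=(abs(L[...,0])<.03)&(abs(L[...,1]-.04)<.03)&(C[...,2]>.066)&(C[...,2]<.078);print('collar',m.sum(),L[m].mean(0).round(4),C[m][:,2].mean().round(4))
E
```

```text
time_s: 14.95
eef_pos: [0.559, 0.0797, 0.1493]
eef_rot: [0.723, 0.691, 0.002, 0.001]
force: [0.2, -2.1, 0.5]
finger_gap: 0.625
grip_force: 0.0
eef_pos: [0.5522, -0.1632, 0.1475]
t 15.45 pos [ 0.5522 -0.1632  0.1475] xax [0.014 1.    0.   ] yax [ 1.    -0.014 -0.   ] zax [-0.  0. -1.] F [ 0.3 -0.2  0. ] gap 0.798 0.0
top crop origin 219 201
scene crop origin 328 230
scene 1198 plate plane [-0.003   0.0049  0.0518]
collar 185 [0.0002 0.0421] 0.0698
top 1827 plate plane [-0.0019  0.0016  0.051 ]
collar 199 [-0.0007  0.0412] 0.0691
```

View pics/p5.png

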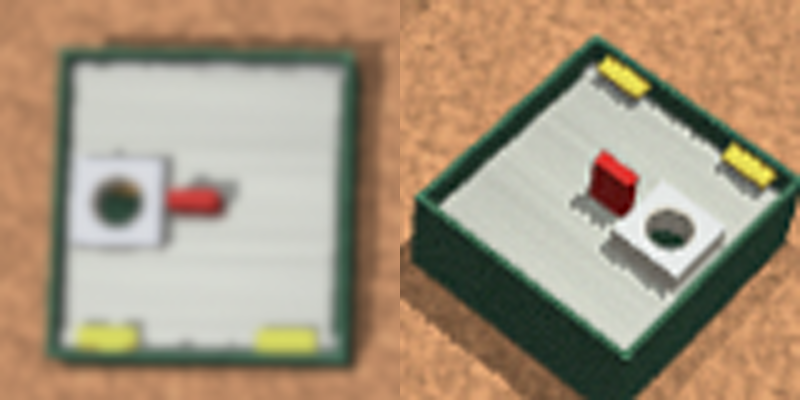

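The divider lies flat in the case under both lips (top crop lips at 107,338 and 286,340), and the bore is at top px (242.4,241.4), scene px (381.8,275.6). Moving on to the reducer.

```bash
python3 -m creep '[[-3.3,0.8,0,0,0,0,0.8],[-3.3,0.8,1,0,0,0,0.8],[-3.3,0.8,1,0,0,0,0.8],[-3.3,0.8,2,0,0,0,0.8],[-3.5,0.9,2,0,0,0,0.8],[0,0,1,0,0,0,0.8],[0,0,0,0,0,0,0.8],[0,0,0,0,0,0,0.8]]'|grep pos
python3 - <<'E'
from look import *;from rel import *
st()
A=dict(np.load('last_top.npz').items());B=dict(np.load('last_scene.npz').items())
for s,u in((A,(242.4,241.4)),(B,(381.8,275.6))): X=ray(s,*u,.070);print('bore',X.round(4),case(X).round(4))
print('tri',tri(A,(242.4,241.4),B,(381.8,275.6)))
crop2('p6.png',np.array([.591,-.331,.05]),hw=30,hh=30,k=6)
E
```

```text
eef_pos: [0.5905, -0.3279, 0.0756]
t 16.22 pos [ 0.5905 -0.3279  0.0756] xax [0.015 1.    0.003] yax [ 1.    -0.015 -0.003] zax [-0.003  0.003 -1.   ] F [ 0.3 -0.   0.2] gap 0.796 0.0
bore [0.5621 0.2226 0.07  ] [-0.0023  0.0396]
bore [0.5638 0.2273 0.07  ] [-0.0008  0.0443]
tri (array([0.56199428, 0.22476034, 0.06558862]), np.float64(0.0015667646781874493))
top crop origin 428 195
scene crop origin 205 158
```

View pics/p6.png

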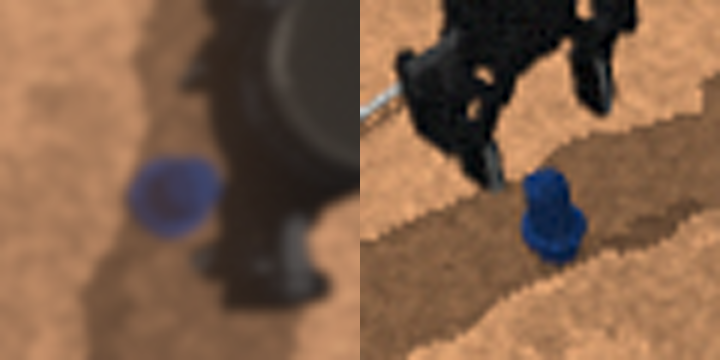

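Scene crop: the reducer's neck top is at (546,183) between the open fingers, and the top crop agrees that it lies ahead of the palm. Going down and gripping.

```bash
python3 -m creep '[[-0.15,0.05,1,0,0,0,0.8],[0,0,1.5,0,0,0,0.8],[0,0,1.5,0,0,0,0.8],[0,0,0.7,0,0,0,0.8],[0,0,0,0,0,0,0.8],[0,0,0,0,0,0,0.6]]'|grep -E "pos|force";python3 -m creep '[[0,0,0,0,0,0,0.4],[0,0,0,0,0,0,0.2],[0,0,0,0,0,0,0],[0,0,0,0,0,0,0],[0,0,0,0,0,0,0],[0,0,0,0,0,0,0]]'
```

```text
eef_pos: [0.5913, -0.3297, 0.0294]
force: [0.7, 0.7, 0.4]
grip_force: 0.0
time_s: 17.32
eef_pos: [0.5921, -0.3307, 0.0307]
eef_rot: [0.712, 0.702, 0.0, 0.0]
force: [0.3, -0.5, 5.9]
finger_gap: 0.25
grip_force: 59.1
```

```bash
python3 -m creep '[[0,0,-1,0,0,0,0],[0,0,-2.5,0,0,0,0],[0,0,-2.5,0,0,0,0],[1.5,0,-2.5,0,0,0,0],[3,0,-2,0,0,0,0],[3.8,-0.1,-1,0,0,0,0],[3.8,-0.1,0,0,0,0,0],[3.8,-0.1,0,0,0,0,0],[3.8,-0.1,0,0,0,0,0],[3.8,-0.1,0,0,0,0,0]]'|grep pos; python3 -m creep '[[3.8,-0.1,0,0,0,0.5,0],[3.8,-0.1,0,0,0,0.5,0],[3.8,-0.1,0,0,0,0.5,0],[3.8,-0.1,0,0,0,0.5,0],[3.8,-0.2,0,0,0,0,0],[3.8,-0.2,0,0,0,0,0],[3.8,-0.2,0,0,0,0,0],[2,0,0,0,0,0,0],[0,0,0,0,0,0,0]]'
python3 - <<'E'
from look import *
o=st()
E
```

```text
eef_pos: [0.5888, -0.0936, 0.1444]
time_s: 18.9
eef_pos: [0.5877, 0.2, 0.1446]
eef_rot: [0.72, 0.694, 0.001, -0.004]
force: [1.0, 1.2, 0.1]
finger_gap: 0.247
grip_force: 58.8
t 18.9 pos [0.5877 0.2    0.1446] xax [0.038 0.999 0.007] yax [ 0.999 -0.038 -0.004] zax [-0.004  0.007 -1.   ] F [1.  1.2 0.1] gap 0.247 58.8
```

```bash
python3 -m creep '[[1.2,-1.3,0.8,0,0,0.3,0],[1.16,-1.26,1,0,0,0,0],[0,0,0.6,0,0,0,0],[0,0,0,0,0,0,0],[0,0,0,0,0,0,0]]' >/dev/null
python3 - <<'E'
from look import *
from rel import *
o=st();M=Ro.from_quat(o['eef_rot']).as_matrix();tcp=o['eef_pos']
crop2('p7.png',np.array([.563,.2245,.09]),hw=28,hh=28,k=7)
s=dict(np.load('last_scene.npz').items());h,S,V=hsv(s);C=cloud(s)
b=comps((h>105)&(h<135)&(S>110),(376,265),25,1)[0];v,u=np.nonzero(b[2]);print('blue',b[0],b[1],u.min(),u.max(),v.min(),v.max())
# row-wise mid columns of the blue part
for r in range(v.min(),v.max()+1): q=u[v==r];print(r,q.min(),q.max(),end=' | ')
pr=lambda X:(lambda Y:(s['f']*Y[:2]/Y[2]+np.array([s['cx'],s['cy']])).round(1))(s['R']@X+s['t'])
print()
for dy in(-.004,0,.004):
  for z in(.0307,.0307-.019): print('pred axis',dy,pr(M@np.array([dy,0,z])+tcp))
E
```

```text
t 19.32 pos [0.5668 0.2136 0.1202] xax [ 0.056  0.998 -0.002] yax [ 0.998 -0.056 -0.002] zax [-0.002 -0.002 -1.   ] F [-0.6  0.4  0.2] gap 0.25 58.8
top crop origin 212 211
scene crop origin 354 242
blue [380.94117647 265.18823529] 85 373 385 256 271
256 383 384 | 257 383 385 | 258 382 385 | 259 382 385 | 260 382 385 | 261 382 385 | 262 382 384 | 263 382 384 | 264 382 385 | 265 381 385 | 266 373 385 | 267 373 385 | 268 373 384 | 269 375 384 | 270 375 382 | 271 377 381 | 
pred axis -0.004 [376.8 268.7]
pred axis -0.004 [377.6 264.7]
pred axis 0 [377.9 269.5]
pred axis 0 [378.7 265.6]
pred axis 0.004 [379.1 270.4]
pred axis 0.004 [379.9 266.5]
```

View pics/p7.png

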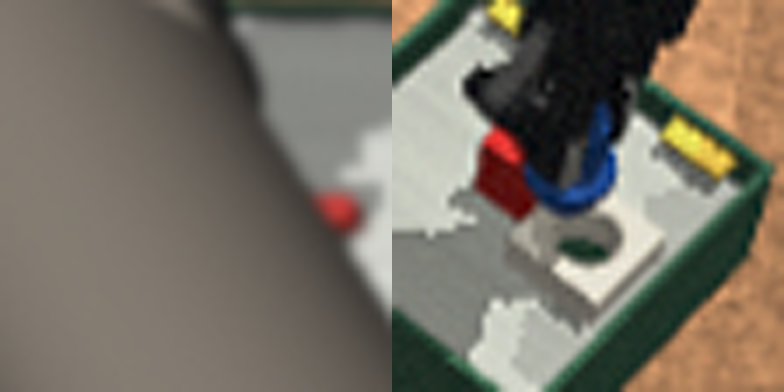

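The scene crop shows the reducer's flange at about (570,185), just uphill of the bore at (576,237). I need roughly +11 mm in y and then down.

```bash
python3 -m creep '[[0.6,-0.15,0.5,0,0,0,0],[0.53,-0.15,0.6,0,0,0,0],[0,0,0.4,0,0,0,0],[0,0,0,0,0,0,0],[0,0,0,0,0,0,0]]'
python3 - <<'E'
from look import *
from rel import *
o=st();M=Ro.from_quat(o['eef_rot']).as_matrix();tcp=o['eef_pos']
s=snap('scene');h,S,V=hsv(s)
b=comps((h>105)&(h<135)&(S>110),(378,268),25,1)[0];v,u=np.nonzero(b[2])
for r in range(v.min(),v.max()+1): q=u[v==r];print(r,q.min(),q.max(),end=' | ')
pr=lambda X:(lambda Y:(s['f']*Y[:2]/Y[2]+np.array([s['cx'],s['cy']])).round(1))(s['R']@X+s['t'])
print()
for dy in(0,.004):
  for z in(.0307,.0307-.019): print('pred axis',dy,pr(M@np.array([dy,0,z])+tcp))
E
```

```text
time_s: 19.83
eef_pos: [0.5632, 0.2272, 0.1049]
eef_rot: [0.726, 0.688, -0.001, -0.001]
force: [0.0, -0.3, -0.3]
finger_gap: 0.253
grip_force: 58.8
t 19.83 pos [0.5632 0.2272 0.1049] xax [ 0.054  0.999 -0.   ] yax [ 0.999 -0.054 -0.003] zax [-0.003 -0.    -1.   ] F [ 0.  -0.3 -0.3] gap 0.253 58.8
262 388 389 | 263 387 389 | 264 387 389 | 265 387 390 | 266 387 389 | 267 386 389 | 268 386 389 | 269 386 389 | 270 386 389 | 271 378 389 | 272 378 389 | 273 378 389 | 274 379 388 | 275 379 387 | 276 380 385 | 277 382 384 | 
pred axis 0 [382.1 274.6]
pred axis 0 [382.9 270.7]
pred axis 0.004 [383.2 275.4]
pred axis 0.004 [384.1 271.6]
```

```bash
python3 -m creep '[[-0.21,0.13,0,0,0,0,0],[0,0,0,0,0,0,0],[0,0,0,0,0,0,0]]'|grep -E "pos|force"; python3 -m creep '[[0,0,0.2,0,0,0,0],[0,0,0.2,0,0,0,0],[0,0,0.2,0,0,0,0],[0,0,0.0,0,0,0,0]]'|grep -E "pos|force"
```

```text
eef_pos: [0.5653, 0.2245, 0.1058]
force: [0.2, -0.7, -0.0]
grip_force: 58.8
eef_pos: [0.5644, 0.2249, 0.0988]
force: [0.0, -0.3, -0.2]
grip_force: 58.8
```

```bash
python3 -m creep '[[0,0,0.2,0,0,0,0],[0,0,0.2,0,0,0,0],[0,0,0,0,0,0,0]]'|grep -E "pos|force"; python3 -m creep '[[0,0,0.2,0,0,0,0],[0,0,0.2,0,0,0,0],[0,0,0,0,0,0,0]]'|grep -E "pos|force"
```

```text
eef_pos: [0.5644, 0.225, 0.0949]
force: [0.5, -0.1, -0.2]
grip_force: 58.8
eef_pos: [0.5645, 0.2249, 0.091]
force: [0.1, 0.6, -0.5]
grip_force: 58.8
```

```bash
python3 -m creep '[[0,0,0.2,0,0,0,0],[0,0,0.2,0,0,0,0],[0,0,0.15,0,0,0,0],[0,0,0,0,0,0,0]]'|grep -E "pos|force"; python3 -m creep '[[0,0,0.15,0,0,0,0],[0,0,0.1,0,0,0,0],[0,0,0,0,0,0,0]]'|grep -E "pos|force"
```

```text
eef_pos: [0.5645, 0.2249, 0.0855]
force: [0.4, -0.4, -0.7]
grip_force: 58.8
eef_pos: [0.5649, 0.2252, 0.0846]
force: [-2.8, -1.5, 4.5]
grip_force: 59.5
```

```bash
python3 -m creep '[[0,0,0,0,0,0,0.3],[0,0,0,0,0,0,0.4],[0,0,0,0,0,0,0.5],[0,0,-1,0,0,0,0.6],[0,0,-3,0,0,0,0.8],[0,0,-3,0,0,0,0.8],[2,-1,0,0,0,0,0.8],[3,-2,0,0,0,0,0.8],[3,-2,0,0,0,0,0.8],[3,-2,0,0,0,0,0.8]]'|grep -E "pos|force"; python3 -m creep '[[3,-2,0,0,0,0,0.8],[2,-2,0,0,0,0,0.8],[2,-1.8,1,0,0,0,0.8],[0,0,3,0,0,0,0.8],[0,0,3,0,0,0,0.8],[0,0,1.5,0,0,0,0.8],[0,0,0,0,0,0,0.8],[0,0,0,0,0,0,0.8]]'|grep -E "pos|force"
python3 - <<'E'
from look import *
from rel import *
o=st()
for nm in('scene','top'):
    s=snap(nm);C=cloud(s);h,S,V=hsv(s);L=case(C)
    m=(abs(L[...,0])<.03)&(abs(L[...,1]-.0417)<.03)&(h>105)&(h<135)&(S>110);z=C[m][:,2]
    print(nm,m.sum(),np.percentile(z,[2,50,98]).round(4)); k=C[...,2]>.095;q=m&k;print(L[q].mean(0))
E
```

```text
eef_pos: [0.5007, 0.3397, 0.1548]
force: [0.1, 0.2, -0.4]
grip_force: 0.0
eef_pos: [0.4466, 0.4115, 0.0686]
force: [0.3, 0.5, 0.1]
grip_force: 0.0
t 23.05 pos [0.4466 0.4115 0.0686] xax [ 0.055  0.999 -0.001] yax [ 0.999 -0.055 -0.003] zax [-0.003 -0.    -1.   ] F [0.3 0.5 0.1] gap 0.803 0.0
scene 147 [0.0728 0.0948 0.1105]
[0.00277228 0.04439455]
top 119 [0.0729 0.104  0.1102]
[-0.00152464  0.03792058]
```

Reducer top reads z = 0.110 in both views, so it is home. Now the grommet.

```bash
python3 -m creep '[[-0.55,-0.42,1,0,0,0,0.8],[-0.55,-0.42,1.5,0,0,0,0.8],[0,0,1.5,0,0,0,0.8],[0,0,0.8,0,0,0,0.8],[0,0,0,0,0,0,0.8],[0,0,0,0,0,0,0.8]]'|grep -E "pos|force"
```

```text
eef_pos: [0.4384, 0.402, 0.0219]
force: [-0.8, 0.3, 0.2]
grip_force: 0.0
```

```bash
python3 -m creep '[[0,0,0.8,0,0,0,0.8],[0,0,0.6,0,0,0,0.8],[0,0,0,0,0,0,0.7],[0,0,0,0,0,0,0.5],[0,0,0,0,0,0,0.3],[0,0,0,0,0,0,0],[0,0,0,0,0,0,0],[0,0,0,0,0,0,0],[0,0,0,0,0,0,0]]'; python3 -m creep '[[0,0,-1,0,0,0,0],[0,0,-3,0,0,0,0],[0,0,-3.5,0,0,0,0],[0,0,-3.5,0,0,0,0],[0,0,-3.5,0,0,0,0],[-3,2,0,0,0,0,0],[-3,2,0,0,0,0,0],[-3,2,0,0,0,0,0],[-3,2,0,0,0,0,0],[-3,2,0,0,0,0,0]]'
```

```text
time_s: 24.4
eef_pos: [0.4379, 0.4017, 0.0073]
eef_rot: [0.726, 0.688, 0.0, -0.001]
force: [-0.5, -0.3, 1.8]
finger_gap: 0.45
grip_force: 60.5
time_s: 25.23
eef_pos: [0.53, 0.2443, 0.1522]
eef_rot: [0.726, 0.688, -0.0, -0.001]
force: [0.4, 0.4, -0.2]
finger_gap: 0.456
grip_force: 60.4
```

```bash
python3 -m creep '[[-2.5,0.9,0,0,0,0,0],[-2.5,0.9,0,0,0,0,0],[-2.5,0.9,0,0,0,0,0],[-2.5,0.92,0,0,0,0,0],[0,0,2,0,0,0,0],[0,0,3,0,0,0,0],[0,0,2,0,0,0,0],[0,0,1,0,0,0,0],[0,0,0,0,0,0,0],[0,0,0,0,0,0,0]]'
python3 - <<'E'
from look import *;from c import *
o=st();print(case(o['eef_pos']))
crop2('p8.png',np.array([.5625,.183,.06]),hw=40,hh=40,k=5)
E
```

```text
time_s: 26.07
eef_pos: [0.5602, 0.1445, 0.0719]
eef_rot: [0.726, 0.688, -0.0, -0.001]
force: [-0.2, 0.2, -0.2]
finger_gap: 0.455
grip_force: 60.4
t 26.07 pos [0.5602 0.1445 0.0719] xax [0.054 0.999 0.001] yax [ 0.999 -0.054 -0.002] zax [-0.002  0.001 -1.   ] F [-0.2  0.2 -0.2] gap 0.455 60.4
[-0.00046621 -0.03860065]
top crop origin 218 201
scene crop origin 328 228
```

View pics/p8.png

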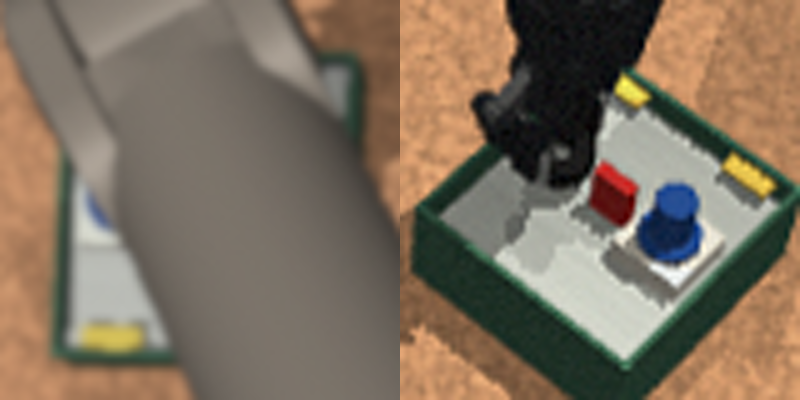

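Scene crop: the reducer sits flange-down on the collar at (670,230), and the grommet hangs over the bare half left of the red handle. I'll lower it and release.

```bash
python3 -m creep '[[-0.25,0,0.4,0,0,0,0],[0,0,0.4,0,0,0,0],[0,0,0.3,0,0,0,0],[0,0,0.1,0,0,0,0],[0,0,0,0,0,0,0],[0,0,0,0,0,0,0]]'|grep -E "pos|force"
```

```text
eef_pos: [0.56, 0.1418, 0.0594]
force: [-0.2, -0.1, 0.0]
grip_force: 60.4
```

```bash
python3 -m creep '[[0,0,0,0,0,0,0.5],[0,0,0,0,0,0,0.6],[0,0,0,0,0,0,0.7],[0,0,-0.5,0,0,0,0.75],[0,0,-2,0,0,0,0.75],[0,0,-3,0,0,0,0.75],[0,0,-3.5,0,0,0,0.75],[-3,0,-1,0,0,0,0.75],[-4,0,0,0,0,0,0.75],[-4,0,0,0,0,0,0.75]]'|grep -E "time|pos|force";python3 -m creep '[[-4,0,0,0,0,0,0.75],[-4,0,0,0,0,0,0.75],[-4,0,0,0,0,0,0.75],[-4,0,0,0,0,0,0.75],[0,0,0,0,0,0,0.75]]'|grep pos
python3 - <<'E'
from look import *
from rel import *
st();crop2('p9.png',np.array([.5625,.183,.06]),hw=40,hh=40,k=5)
for nm in('scene','top'):
    s=dict(np.load('last_'+nm+'.npz').items());C=cloud(s);h,S,V=hsv(s);L=case(C)
    m=(V<70)&(abs(L[...,0])<.04)&(L[...,1]<-.018)&(L[...,1]>-.066)&(C[...,2]>.06);A=np.c_[L[m],np.ones(m.sum())]
    print(nm,m.sum(),L[m].mean(0).round(4),np.percentile(C[m][:,2],[10,50,90]).round(4))
    m=(S<60)&(V>85)&(abs(L[...,0])<.06)&(abs(L[...,1])<.06)&(C[...,2]>.045)&(C[...,2]<.058);A=np.c_[L[m],np.ones(m.sum())];print('plate',np.linalg.lstsq(A,C[m][:,2],rcond=None)[0].round(4))
E
```

```text
time_s: 27.5
eef_pos: [0.5552, 0.0326, 0.1618]
force: [0.9, -1.2, -0.4]
grip_force: 0.0
eef_pos: [0.5437, -0.1416, 0.1594]
t 27.92 pos [ 0.5437 -0.1416  0.1594] xax [ 0.071  0.997 -0.009] yax [ 0.997 -0.071 -0.002] zax [-0.003 -0.009 -1.   ] F [-1.3 -2.5  0.1] gap 0.753 0.0
top crop origin 218 201
scene crop origin 328 228
scene 136 [ 0.0011 -0.0383] [0.0627 0.0669 0.0698]
plate [-0.0013 -0.0008  0.0518]
top 111 [-0.0017 -0.0429] [0.0644 0.0671 0.069 ]
plate [ 0.001  -0.0021  0.0511]
```

View pics/p9.png

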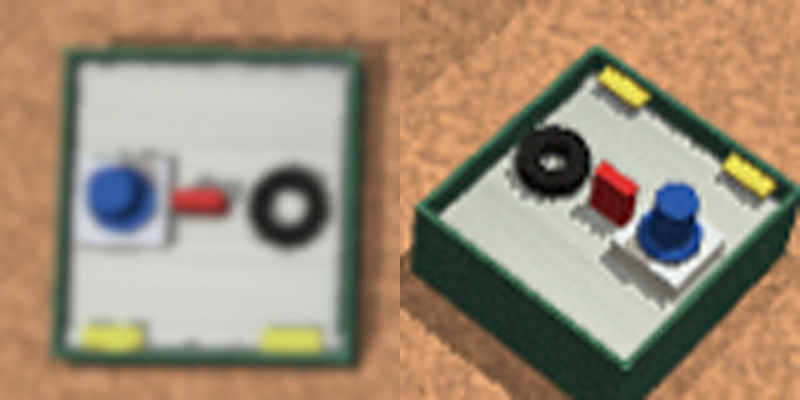

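Both views show the grommet flat (top crop 288,205), the reducer home in the collar (120,195), and the divider level under the lips. Handing in.

```bash
python3 -m creep '[[0,0,0,0,0,0,0.75],[0,0,0,0,0,0,0.75],[0,0,0,0,0,0,0.75]]'|grep force; python3 -c "
from station import ctrl
print(ctrl.close_job())"
```

```text
force: [0.2, 0.1, -0.3]
grip_force: 0.0
the job is handed in; nothing more can be done
None
```

The box is packed and the job handed in at about 28 s of the 72 s: plug standing in the bay, divider flat under the lips, reducer home in the collar, grommet flat on the bare half; the hand-in call gave no verdict.

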